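Free the grinding wheel from its bayonet fixture and store it

ROBOT

A 7-joint arm with a two-finger parallel gripper is mounted at the origin on the work surface. World frame = base frame: x ahead of the robot, y to its left, z up, the work surface at z = 0. Lengths are in m, angles in degrees, forces in N, time in s.
With the tool pointing down it reaches from about 0.4 to 0.875 m from the base axis. Payload 6.5 kg.
Tool frame: the origin (TCP) lies midway between the tips of the shut fingers; the grasp point (between the pads) lies 19 mm behind it; z points along the fingers, y is the direction in which the jaws open and shut (so a half turn about z gives the same grasp; the last joint's range is limited). The gripper opens to 88 mm and grips with 3 to 60 N. Pads are 18 mm wide; open, the fingers measure 123 mm over their backs; the gripper's body (75 mm by 187 mm) begins 45 mm behind the grasp point.
Start: joints at [-69.97, 30.733, -0.252, 88.115, 0.149, 61.152, -4.079], TCP at [0.263, 0.595, 0.239] pointing down, gripper open.
Joint ranges: [-154.64, 154.64], [-21.42, 123.67], [-72.66, 72.17], [13.99, 137.28], [-74.86, 254.86], [10.95, 109.41], [-158.01, 158.01]. Speed limits (degrees/s): [136.94, 136.94, 180, 180, 180, 180, 180].

INTERFACE

Orientations are given as a 3x3 rotation matrix whose columns are the frame's x, y, z axes.
In Python, from cell import robot, viewer, search_frame, silhouettes gives the robot as it stands.
- The arm moves only by the shell command python3 -m inch 'ROWS' [FORCE]. ROWS is JSON, one flat list of numbers, 7 for each row, row after row: the finger opening in cm, from 0 to 8.81, then the shift along the tool's x, y, z in cm, then the turn, a rotation vector about the tool's x, y, z in degrees. A call has 1 to 20 rows; each row is the pose to reach, as a shift and turn from the pose measured when the call began, along the tool's axes at that moment; what a row does not reach only later rows make up. A row lasts 1/10 s, in which the tool goes at most 50 mm and 8.59 degrees, less where a joint would pass 70% of its speed; a pose out of reach is approached as far as the arm can. A call with a gripper value outside its range is refused whole. The fingers move at their own pace and stop on an object; FORCE is the grip in N (left out, the last holds). Time passes only in rows, so rows that repeat a pose let the fingers close. It gives the time, the measured TCP pose, the force and the opening at its end, in the units of the state.
- robot.state(): the state, without advancing time (a new reading comes with each control period).
- viewer.capture(name): name is "scene" or "top" or "wrist"; returns a dict with "pixels" (400x640x3 uint8, red, green, blue), "K" (3x3 intrinsics, pixels), "xyz" and "attitude" of the camera in the world. Camera axes: x right, y down, z forward; pixel columns grow to the right and rows downward; lengths in m; the calibration is good to about 2 mm. The wrist camera is an equidistant fisheye: a pixel r from the principal point sees the ray r / f radians off the axis. A picture is of the moment at which its call begins. There is no depth.
- robot.sign_off(): hands the job in, once; it reports no verdict.
Trained networks look in a picture, given as the dict that the camera call returned (one of the last four; its "shot" number tells which), for a name from the list of things; names that differ only in an ending like _2 or _b are one class to them, and where a whole thing is asked for, a point or a joint stands for the part that bears it (a point fixed in the world has none). Each returns a list of dicts, best first, with "score" (0 to 1); they miss things now and then, are a little off and sometimes report something else, mostly with a low value. They report only what shows in the picture. A call takes as long as a camera call. They do not tell look-alikes from the thing itself.
- search_frame(picture, label): "xyz" ([x, y, z] in m, in world coordinates, good to about 4 mm: the middle of the surface that is visible of it).
- silhouettes(picture, label): "pixels" (400x640 bool, what is visible of it).
The state is a dict: "time": time; "joints": joint angles; "qvel": joint speeds; "joint_efforts": joint torques, N m; "tool_pos": TCP position; "eef_rot": TCP orientation; "ft_force": force on the tool from outside, world axes, zero at the start; "torque": the same for the moment, N m; "grip_width": finger opening in m.
Only numpy, scipy, OpenCV 4.12 (cv2) and the standard library are available. Lean on these libraries where they do the work, as an engineer would, in place of code of your own. Each camera call takes 0.05 s, during which the arm holds its last target. There are 200 camera calls.

TASK

Take the grinding wheel out of the wheel-change fixture: its foot is held by a sprung bayonet, so press the wheel down, turn it counter-clockwise (seen from above) while pressing until you feel the stop, and lift it out without forcing it. Then put it upright, foot down, into the empty storage socket in the tray, lowering it gently until its flange rests on the rim before you let go. Leave all the other things where they are.

Things in the scene. Friction and masses are not known exactly. Their poses are not given: they have to be found in the camera images.
- wheel: Grinding wheel on its arbor, starting upright in the fixture: grey rim, copper-coloured centre, 110 mm diameter, about 0.5 kg (+-20 %). Origin on the axis at the foot's underside, z up. Heights above it in mm: foot 0 to 30, steel flange (88 diameter) 30 to 38, disc 38 to 54, collar (60 diameter) 54 to 58, grip boss 58 to 92. Turns counter-clockwise to release.
- grip (a point): Centre of the wheel's steel grip boss, 75 mm above the wheel's origin, same axes. The boss is an upright block, 44 mm long along x, 30 mm wide along y, 34 mm high: pinch it from above across its two flats (fingers closing along y). The fingertips must stay above the collar, 17 mm below this point.
- foot: Steel foot of the wheel, rigid with it, same origin and axes: stem of 26 mm diameter, 30 mm long, with a cross-bar at the bottom 60 mm long (along x), 12 mm wide, 10 mm high. The bar is captive under the fixture's slotted plate, about 2 mm side play. More than 160 N on the foot (knocks included) counts as forcing it.
- fixture: Fixed square grey block 116 x 116 mm, 36 mm high, origin at the centre of its underside on the bench, z up. The wheel starts in it, on its axis, foot underside 22 mm up. Its own orientation does not tell the release angle.
- plate_top (a point): Centre of the top face of the fixture's slotted plate, 40 mm above the bench; the plate is 8 mm thick. The slot lies counter-clockwise of the starting cross-bar by a hidden angle, new each time, 1.0 to 1.45 rad. A solid stop ends the turn where the bar is under the slot (3 degrees short of it still lifts out). Turning is easy before it (under 0.2 N m); the stop is hard.
- plunger (a joint): Spring plunger under the foot (m, up positive): 0 at the start, -0.010 fully pressed, +0.004 when the freed wheel has popped up. It pushes up 9 N plus 0.6 N per mm pressed. At the start the bar sits between catch teeth 5 mm high: press the wheel down 6 to 9 mm (some 8 to 11 N of push) to turn under them, and stay down for the first 0.8 rad.
- socket: The empty storage socket: a fixed upright black round cup standing in the perforated tray, 88 mm outer and 70 mm inner diameter, 55 mm high, inner floor 6 mm up; origin at the centre of its underside, z up (the tray floor is 3 mm above the bench). A twin socket 0.16 to 0.34 m away carries another wheel; which side is which varies.
- socket_rim (a point): Centre of the empty socket's mouth, at the height of its rim, 58 mm above the bench. The flange rests on the rim with the foot hanging inside, at any yaw.
- spare: Bystander: a smaller wheel, 94 mm diameter, of the same build, sitting in the other socket; its top is 120 mm above the bench. Leave it.
- collet0: Bystander: steel collet, upright cylinder of 26 mm diameter, 55 mm high, standing in the tray between the sockets; origin at the centre of its underside.
- collet1: Bystander: a second such collet, standing in the tray farther from the robot; origin at the centre of its underside.
- brush: Bystander: hand brush lying on the bench on the robot's side of the fixture.
- spanner: Bystander: spanner, 180 mm long, lying on the bench beyond the tray.
Things that resemble listed ones, but are neither listed nor needed, are in the scene too. What is shaped like the wheel but red is not meant.

How it is judged (in metres and radians):
On the way, in this order (a step that is already met when the one before it is completed fails the run):
1. the wheel is lifted out of the fixture, its foot clear above it (z of foot in the frame of fixture above 0.055 m), for 0.1 s.
2. the wheel rests flat on the empty socket's rim, foot inside, while still held (horizontal distance between seat and socket_rim below 0.015 m and z of seat in the frame of socket_rim between -0.004 and 0.004 m and angle between wheel's own z axis and vertical below 0.06 rad and linear speed of wheel below 0.02 m/s and contact force between the fingers and wheel above 1 N), for 0.1 s.
At the end, for the whole second after the job is handed in: The wheel sits upright in the empty socket, released and at rest: flange on the rim (height within 4 mm, within 15 mm of the socket's centre, tilt under 0.06 rad, speed under 0.02 m/s), bearing on the socket with more than 1 N (horizontal distance between seat and socket_rim below 0.015 m and z of seat in the frame of socket_rim between -0.004 and 0.004 m and angle between wheel's own z axis and vertical below 0.06 rad and linear speed of wheel below 0.02 m/s and contact force between wheel and socket above 1 N); the robot touches nothing.
It fails at once if the wheel's foot is forced: more than 160 N on it (contact force between foot and anything else above 160 N).
It fails at once if the wheel is slammed onto the socket (over 300 N) (contact force between wheel and socket above 300 N).
It fails at once if the wheel on the other socket is moved by more than 20 mm (distance of spare from where it was at the start of the episode above 0.02 m).
It fails at once if a collet, the brush or the spanner is moved by more than 30 mm (distance of any of collet0, collet1, brush, spanner from where it was at the start of the episode above 0.03 m).
It also fails if it takes over 56 s, if anything falls off the work surface, if the arm or the gripper's body presses on something with over 40 N, if the wrist force passes 120 N, or if a joint passes its speed limit or range.

## Working session

There is one attempt and no reset: what is moved stays moved. The work goes in short steps, Python scripts to look and compute and a shell command to move; the robot and the scene stay as the last step left them, time stands still between calls to the robot, and variables do not carry over. Pictures are saved under pics/ and viewed, about 8 in all and at most 12, crops included, and the job is handed in when it is done.

```bash
mkdir -p pics; ls
cat > h.py <<'E'
import numpy as np, cv2
from cell import robot, viewer, search_frame, silhouettes
def proj(c,p):
    q=np.array(c["attitude"]).T@(np.array(p)-np.array(c["xyz"])); K=np.array(c["K"])
    return (K@q/q[2])[:2]
def ray(c,uv,fish=False):
    K=np.array(c["K"]); d=np.array([(uv[0]-K[0,2])/K[0,0],(uv[1]-K[1,2])/K[1,1],1.])
    if fish:
        r=np.hypot(d[0],d[1]); d=np.array([*(d[:2]/max(r,1e-9)*np.sin(r)),np.cos(r)])
    return np.array(c["xyz"]),np.array(c["attitude"])@d
def onz(c,uv,z,fish=False):
    o,d=ray(c,uv,fish); return o+d*(z-o[2])/d[2]
def meet(a,b):
    (o1,d1),(o2,d2)=a,b
    t=np.linalg.lstsq(np.c_[d1,-d2],o2-o1,rcond=None)[0]; p,q=o1+t[0]*d1,o2+t[1]*d2
    return (p+q)/2,np.linalg.norm(p-q)
def save(c,n,box=None,s=1):
    im=c["pixels"][:,:,::-1]
    if box: im=im[box[1]:box[3],box[0]:box[2]]
    cv2.imwrite("pics/"+n,cv2.resize(im,None,fx=s,fy=s,interpolation=cv2.INTER_CUBIC))
E
python3 - <<'E'
from h import *
np.set_printoptions(precision=4,suppress=True)
for n in ["top","scene"]:
    c=viewer.capture(n); save(c,n+"0.png"); print(n,np.array(c["xyz"]))
    for l in ["wheel","grip","fixture","socket","spare","collet0","brush","spanner"]:
        for r in search_frame(c,l)[:4]: print(l,round(r["score"],2),np.array(r["xyz"]),proj(c,r["xyz"]).round())
s=robot.state();print(s["time"],s["eef_rot"],s["ft_force"])
E
```

```text
pics
top [ 0.3814 -0.032   1.2107]
wheel 0.96 [ 0.538  -0.1967  0.081 ] [382. 202.]
wheel 0.93 [ 0.5912 -0.3661  0.0572] [439. 186.]
wheel 0.62 [ 0.4543 -0.382   0.0537] [445. 234.]
grip 0.8 [ 0.4457 -0.3896  0.0505] [447. 237.]
grip 0.79 [ 0.5929 -0.3687  0.0502] [439. 186.]
grip 0.59 [ 0.5402 -0.1983  0.0795] [382. 201.]
fixture 0.83 [ 0.5058 -0.1668  0.0372] [369. 214.]
fixture 0.16 [0.5891 0.1268 0.0163] [271. 185.]
socket 0.66 [0.5898 0.1283 0.0173] [270. 185.]
spare 0.95 [0.5691 0.3112 0.0847] [203. 186.]
collet0 0.51 [0.6404 0.203  0.0559] [244. 164.]
collet0 0.4 [0.4393 0.1997 0.0576] [241. 233.]
brush 0.71 [ 0.3436 -0.2328  0.0172] [390. 271.]
spanner 0.67 [0.7514 0.0723 0.0069] [291. 134.]
scene [1.1336 0.4194 0.9766]
wheel 0.82 [ 0.612  -0.3635  0.0522] [214. 156.]
wheel 0.66 [ 0.4687 -0.3765  0.0561] [249. 124.]
wheel 0.56 [ 0.5539 -0.1881  0.0768] [278. 168.]
grip 0.86 [ 0.6148 -0.3599  0.0552] [214. 157.]
grip 0.74 [ 0.4655 -0.3743  0.0542] [250. 124.]
grip 0.68 [ 0.3542 -0.2171  0.0148] [320. 137.]
grip 0.59 [ 0.5573 -0.1899  0.0755] [277. 169.]
fixture 0.58 [ 0.5809 -0.1537  0.0346] [283. 192.]
socket 0.8 [0.5851 0.1274 0.04  ] [374. 250.]
socket 0.17 [0.4488 0.2096 0.0505] [437. 228.]
spare 0.78 [0.5938 0.3251 0.083 ] [453. 293.]
collet0 0.75 [0.653  0.2067 0.0509] [387. 288.]
collet0 0.6 [0.4506 0.2095 0.0505] [436. 228.]
brush 0.59 [ 0.3565 -0.2198  0.0132] [318. 138.]
spanner 0.91 [0.7487 0.0746 0.0037] [310. 296.]
0.9 [[-0.9148  0.4038 -0.    ]
 [ 0.4038  0.9148 -0.    ]
 [-0.     -0.     -1.    ]] [-0.5545  0.6083 -0.1287]
```

Run:
```python
import cv2,numpy as np
a=cv2.imread("pics/top0.png")[110:300,170:490];b=cv2.imread("pics/scene0.png")[90:330,170:490]
cv2.imwrite("pics/v1.png",np.vstack([cv2.resize(a,None,fx=1.6,fy=1.6),cv2.resize(b,None,fx=1.2,fy=1.2)][0:1]))
cv2.imwrite("pics/v1.png",cv2.resize(a,None,fx=2.5,fy=2.5,interpolation=2));cv2.imwrite("pics/v2.png",cv2.resize(b,None,fx=2.5,fy=2.5,interpolation=2))
```

```text
(no output)
```

View pics/v1.png

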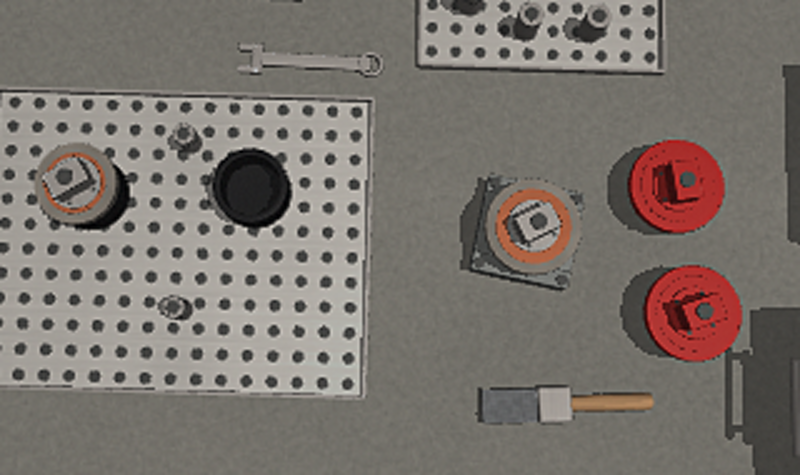

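View pics/v2.png

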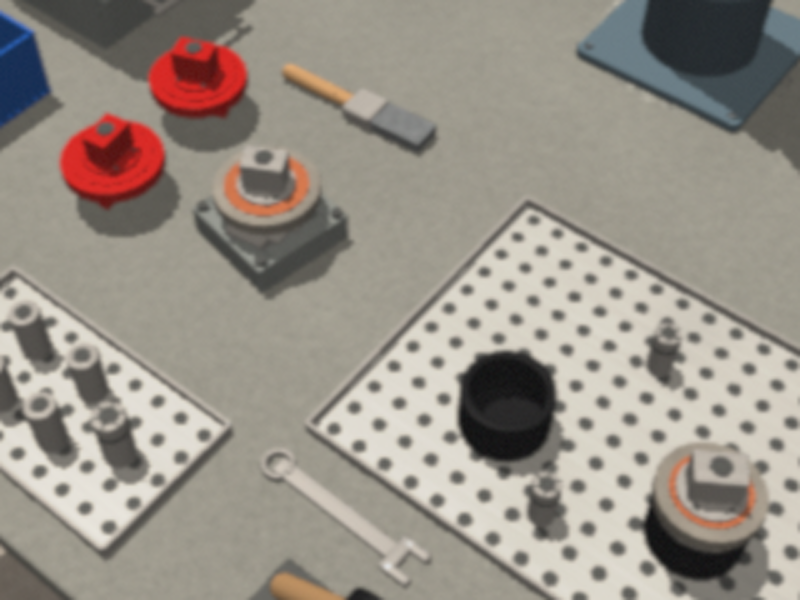

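Candidates: wheel on fixture at top (382,202); red look-alikes (439,186) and (445,234); spare in the other socket (203,186). I choose the grey/copper one on the fixture. The empty socket is the black cup at (270,185). First a move over the tray, for a wrist view of the socket.

```bash
python3 -m inch '[8.8,-37.7,-26.6,0,0,0,0, 8.8,-37.7,-26.6,0,0,0,0, 8.8,-37.7,-26.6,0,0,0,0, 8.8,-37.7,-26.6,0,0,0,0, 8.8,-37.7,-26.6,0,0,0,0, 8.8,-37.7,-26.6,0,0,0,0, 8.8,-37.7,-26.6,0,0,0,0, 8.8,-37.7,-26.6,0,0,0,0, 8.8,-37.7,-26.6,0,0,0,0, 8.8,-37.7,-26.6,0,0,0,0, 8.8,-37.7,-26.6,0,0,0,0, 8.8,-37.7,-26.6,0,0,0,0]'
python3 - <<'E'
from h import *
np.set_printoptions(precision=4,suppress=True)
c=viewer.capture("wrist"); save(c,"w1.png"); print(c["xyz"],c["K"],c["attitude"])
np.savez("w1.npz",**{k:np.array(c[k]) for k in ["pixels","K","xyz","attitude"]})
for l in ["socket","wheel","grip","collet0","spare"]:
    for r in search_frame(c,l)[:3]: print(l,round(r["score"],2),np.array(r["xyz"]))
s=robot.state();print(s["time"],s["tool_pos"],s["joints"],s["ft_force"])
E
```

```text
time: 2.1
tool_pos: [0.4993, 0.2006, 0.2387]
eef_rot: [[-0.915, 0.403, -0.001], [0.403, 0.915, 0.001], [0.001, 0.001, -1.0]]
ft_force: [-0.3, 0.7, 0.3]
grip_width: 0.088
[0.424  0.2339 0.3853] [[309.7069   0.     317.8   ]
 [  0.     309.7069 200.6533]
 [  0.       0.       1.    ]] [[ 0.4028  0.8683  0.2894]
 [ 0.9153 -0.3824 -0.1268]
 [ 0.0005  0.3159 -0.9488]]
socket 0.27 [0.6351 0.2042 0.0473]
wheel 0.77 [ 0.4442 -0.3663  0.0539]
wheel 0.21 [0.7494 0.0205 0.0073]
grip 0.83 [ 0.4407 -0.3638  0.0536]
grip 0.57 [ 0.3448 -0.2076  0.0151]
collet0 0.84 [0.6356 0.2068 0.049 ]
collet0 0.59 [0.4397 0.211  0.0618]
spare 0.8 [0.5644 0.3135 0.0829]
2.4 [0.4995 0.2002 0.2387] [-32.5597  19.8056   7.408  105.586   -3.0879  54.7977  42.4941] [ 0.0773 -0.2906 -0.2865]
```

View pics/w1.png

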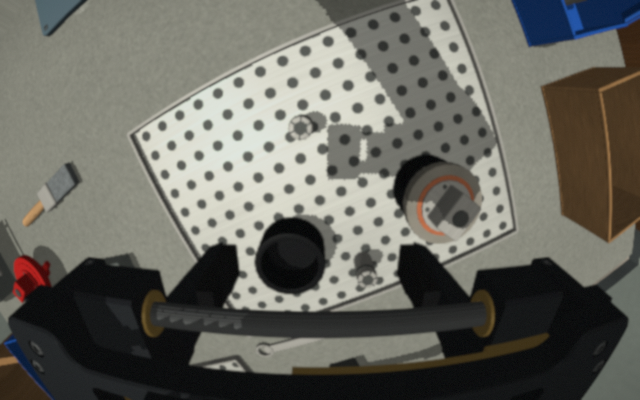

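Wrist view: the empty socket is at (291,255), the spare at (440,200) and collets at (302,127) and (368,275). Now on to the wheel, turning the tool by about 90° to leave room for the counter-clockwise turn.

```bash
python3 -m inch '[8.8,-19.9,-40.1,0,0,0,90, 8.8,-19.9,-40.1,0,0,0,90, 8.8,-19.9,-40.1,0,0,0,90, 8.8,-19.9,-40.1,0,0,0,90, 8.8,-19.9,-40.1,0,0,0,90, 8.8,-19.9,-40.1,0,0,0,90, 8.8,-19.9,-40.1,0,0,0,90, 8.8,-19.9,-40.1,0,0,0,90, 8.8,-19.9,-40.1,0,0,0,90, 8.8,-19.9,-40.1,0,0,0,90, 8.8,-19.9,-40.1,0,0,0,90, 8.8,-19.9,-40.1,0,0,0,90, 8.8,-19.9,-40.1,0,0,0,90, 8.8,-19.9,-40.1,0,0,0,90]'
cat > fit.py <<'E'
from h import *
from scipy.optimize import minimize
def pr(c,P,fish):
    q=(np.asarray(P)-np.array(c["xyz"]))@np.array(c["attitude"]); K=np.array(c["K"])
    if fish:
        r=np.hypot(q[:,0],q[:,1]); th=np.arctan2(r,q[:,2]); n=q[:,:2]/r[:,None]*th[:,None]
    else: n=q[:,:2]/q[:,2:]
    return n*[K[0,0],K[1,1]]+K[:2,2]
A=np.linspace(0,2*np.pi,60,endpoint=False)
def circ(x,y,z,r): return np.c_[x+r*np.cos(A),y+r*np.sin(A),np.full(60,z)]
def iou(m,poly,S=4):
    g=np.zeros((400*S,640*S),np.uint8); cv2.fillConvexPoly(g,cv2.convexHull(np.round((poly+.5)*S).astype(np.int32)),1)
    g=g>0; M=cv2.resize(m.astype(np.uint8),None,fx=S,fy=S,interpolation=0)>0
    return (g&M).sum()/(g|M).sum()
def fit(c,m,pts,x0,fish):
    f=lambda v:-iou(m,pr(c,pts(v),fish))
    r=minimize(f,x0,method="Nelder-Mead",options=dict(initial_simplex=[x0]+[np.array(x0)+d for d in np.eye(len(x0))*.012],xatol=2e-4,fatol=1e-4,maxiter=120))
    return r.x,-r.fun
E
python3 - <<'E'
from fit import *
np.set_printoptions(precision=4,suppress=True)
w=viewer.capture("wrist"); save(w,"w2.png",(140,60,540,360),2); 
np.savez("w2.npz",**{k:np.array(w[k]) for k in ["pixels","K","xyz","attitude"]})
t=viewer.capture("top"); s_=viewer.capture("scene")
for l in ["grip","wheel","fixture"]:
    for r in search_frame(w,l)[:3]: print(l,round(r["score"],2),np.array(r["xyz"]),pr(w,[r["xyz"]],True).round())
sp=lambda v: np.r_[circ(v[0],v[1],.058,.044),circ(v[0],v[1],.003,.044)]
for n,c in [("top",t),("scene",s_)]:
    for r in silhouettes(c,"socket")[:2]:
        m=np.array(r["pixels"]); print(n,r["score"],m.sum(),fit(c,m,sp,[.588,.128],False))
s=robot.state();print(s["time"],s["tool_pos"],s["joints"],s["eef_rot"])
E
```

```text
time: 3.8
tool_pos: [0.5207, -0.2464, 0.2386]
eef_rot: [[0.4, 0.917, 0.0], [0.917, -0.4, 0.001], [0.0, -0.0, -1.0]]
ft_force: [-0.8, -0.0, 0.2]
grip_width: 0.088
grip 0.85 [ 0.6006 -0.3554  0.054 ] [[414. 232.]]
grip 0.69 [ 0.4628 -0.3683  0.0521] [[314. 280.]]
grip 0.64 [ 0.5428 -0.2003  0.0747] [[320. 132.]]
wheel 0.73 [ 0.5486 -0.2007  0.0746] [[325. 131.]]
wheel 0.59 [ 0.4646 -0.3686  0.0523] [[316. 280.]]
wheel 0.56 [ 0.6043 -0.3548  0.0576] [[418. 232.]]
fixture 0.87 [ 0.5659 -0.1647  0.034 ] [[326.  92.]]
top 0.8 714 (array([0.5879, 0.1261]), np.float64(0.8771646271069037))
scene 0.63 1414 (array([0.5844, 0.1242]), np.float64(0.9363376548067763))
4.2 [ 0.5205 -0.247   0.2386] [ -4.9455  26.5245  34.8121 101.2465 -17.5631  57.7319  12.8424] [[ 0.4019  0.9157 -0.0001]
 [ 0.9157 -0.4019  0.0003]
 [ 0.0002 -0.0002 -1.    ]]
```

View pics/w2.png

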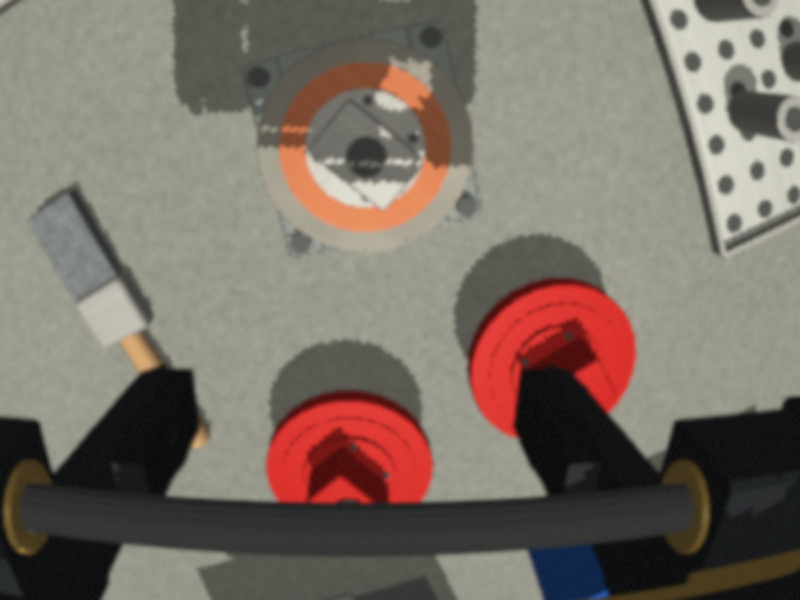

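The close crop shows the chosen wheel, with grey rim and copper centre, on the fixture. Its boss hole is at (366,155). The boss-top corners are at (350,98), (418,156), (382,210) and (305,155). The two red look-alikes lie below it.

Run:
```python
from fit import *
np.set_printoptions(precision=4,suppress=True)
w=dict(np.load("w2.npz")); w1=dict(np.load("w1.npz")); t=viewer.capture("top")
f=lambda x,y:(x/2+140-.25,y/2+60-.25)
h=f(366,155); print("two-view", meet(ray(w,h,True),ray(t,(385,198.2))))
for z in (.110,.114): print(onz(w,h,z,True), onz(t,(385,198.2),z))
C=np.array([onz(w,f(*p),.114,True)[:2] for p in [(350,98),(418,156),(382,210),(305,155)]]);print(C,C.mean(0))
e=np.roll(C,-1,0)-C
print(np.linalg.norm(e,axis=1),np.degrees(np.arctan2(e[:,1],e[:,0]))%180)
for c,fi,n in [(w,True,"w"),(t,False,"t")]:
    for l in ["wheel"]:
        for r in silhouettes(c,l)[:3]:
            m=np.array(r["pixels"]);ys,xs=np.nonzero(m);print(n,r["score"],xs.mean(),ys.mean(),m.sum())
            if abs(xs.mean()-(320 if fi else 384))<20 and (ys.mean()<150 if fi else ys.mean()<215): 
              print(fit(c,m,lambda v:np.r_[circ(v[0],v[1],.076,.055),circ(v[0],v[1],.060,.055)],[.548,-.197],fi))
sm=np.hypot
# socket rim in w1: dark mask
g=w1["pixels"].max(2)<60; n,L,st,ce=cv2.connectedComponentsWithStats(g.astype(np.uint8)); k=L[255,291]; m=L==k; print(st[k],m.sum())
```

```text
two-view (array([ 0.5448, -0.2022,  0.1074]), np.float64(0.0001882259509286266))
[ 0.5449 -0.202   0.11  ] [ 0.5445 -0.2017  0.11  ]
[ 0.545  -0.2015  0.114 ] [ 0.5439 -0.2011  0.114 ]
[[ 0.5487 -0.1757]
 [ 0.5659 -0.2109]
 [ 0.5418 -0.2271]
 [ 0.5206 -0.1907]] [ 0.5442 -0.2011]
[0.0392 0.029  0.0421 0.0319] [116.0536  33.8577 120.2612  28.0436]Traceback (most recent call last):
  File "<stdin>", line 12, in <module>
KeyError: 'shot'
```

```bash
python3 -m inch '[8.8,5.2,0.4,4,0,0,126, 8.8,5.2,0.4,7,0,0,126, 8.8,5.2,0.4,8.9,0,0,126, 8.8,5.2,0.4,8.9,0,0,126, 8.8,5.2,0.4,8.9,0,0,126, 8.8,5.2,0.4,8.9,0,0,126, 8.8,5.2,0.4,8.9,0,0,126, 8.8,5.2,0.4,8.9,0,0,126, 8.8,5.2,0.4,8.9,0,0,126, 8.8,5.2,0.4,8.9,0,0,126, 8.8,5.2,0.4,8.9,0,0,126, 8.8,5.2,0.4,8.9,0,0,126, 8.8,5.2,0.4,8.9,0,0,126, 8.8,5.2,0.4,8.9,0,0,126, 8.8,5.2,0.4,8.9,0,0,126, 8.8,5.2,0.4,8.9,0,0,126, 8.8,5.2,0.4,8.9,0,0,126, 8.8,5.2,0.4,8.9,0,0,126]'
python3 - <<'E'
from fit import *
np.set_printoptions(precision=4,suppress=True)
w=viewer.capture("wrist"); save(w,"w3.png",(160,120,480,360),2.5)
s=robot.state();print(s["time"],s["tool_pos"],s["joints"],s["eef_rot"],s["ft_force"],s["torque"])
b=np.array([.5445,-.2013,.114]);u=np.array([np.cos(np.radians(119)),np.sin(np.radians(119)),0]);v=np.array([-u[1],u[0],0])
print((pr(w,[b,b+.022*u+.015*v,b+.022*u-.015*v,b-.022*u-.015*v,b-.022*u+.015*v],True)-[160,120])*2.5)
E
```

```text
time: 6.05
tool_pos: [0.5451, -0.2009, 0.1497]
eef_rot: [[0.506, -0.862, 0.0], [-0.862, -0.506, 0.0], [-0.0, -0.0, -1.0]]
ft_force: [-0.0, 0.0, -0.2]
grip_width: 0.088
6.1 [ 0.5451 -0.2009  0.1497] [-24.6666  46.2074  60.9016 105.3063 -47.6867  58.6049 -93.2934] [[ 0.506  -0.8626  0.0002]
 [-0.8626 -0.506   0.0006]
 [-0.0004 -0.0004 -1.    ]] [0.4356 1.0953 0.6961] [0.1249 0.1531 0.0476]
[[398.4769 281.154 ]
 [451.7723 355.9904]
 [340.7134 353.6584]
 [340.4143 198.8281]
 [461.0799 201.6558]]
```

View pics/w3.png

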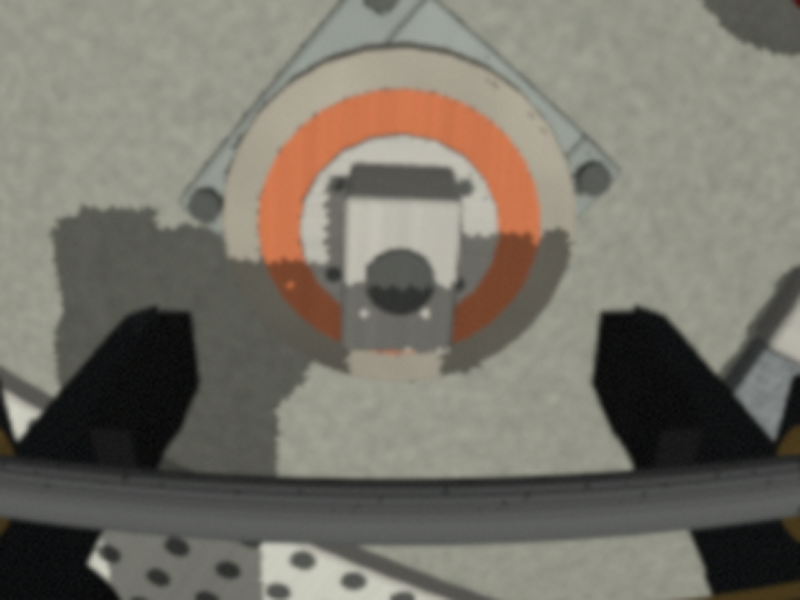

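The boss-top corners sit at (345,197), (461,200), (452,352) and (342,350). That is within about 1 mm and 1° of the prediction, so the jaws are square to the flats. Descend and grip.

```bash
python3 -m inch '[8.8,0,0,2,0,0,0, 8.8,0,0,4,0,0,0, 8.8,0,0,5.5,0,0,0, 8.8,0,0,6.3,0,0,0, 8.8,0,0,6.3,0,0,0, 6,0,0,6.3,0,0,0, 4,0,0,6.3,0,0,0, 2.5,0,0,6.3,0,0,0, 2.5,0,0,6.3,0,0,0, 2.5,0,0,6.3,0,0,0, 2.5,0,0,6.3,0,0,0, 2.5,0,0,6.3,0,0,0, 2.5,0,0,6.3,0,0,0]' 15
```

```text
time: 7.4
tool_pos: [0.5448, -0.2011, 0.0868]
eef_rot: [[0.506, -0.863, -0.0], [-0.863, -0.506, 0.0], [-0.0, 0.0, -1.0]]
ft_force: [-1.6, -0.2, 1.4]
grip_width: 0.0301
```

```bash
python3 -m inch '[2.5,0,0,0,0,0,0, 2.5,0,0,0,0,0,0, 2.5,0,0,0,0,0,0]' 45; python3 -c "
from h import *
s=robot.state();print(s['joints'],s['torque'])"
```

```text
time: 7.7
tool_pos: [0.5448, -0.2011, 0.0868]
eef_rot: [[0.506, -0.863, -0.0], [-0.863, -0.506, 0.0], [-0.0, 0.0, -1.0]]
ft_force: [-0.3, -0.2, 1.0]
grip_width: 0.0301
[-21.74142473  50.48006701  55.74055579 106.80936967 -52.81648715
  53.17611004 -89.97027679] [ 0.09683033  0.24648256 -0.0172427 ]
```

Gripped at 30.1 mm, which matches the boss. Press down 7.5 mm.

```bash
python3 -m inch '[2.5,0,0,0.2,0,0,0, 2.5,0,0,0.4,0,0,0, 2.5,0,0,0.6,0,0,0, 2.5,0,0,0.75,0,0,0, 2.5,0,0,0.75,0,0,0, 2.5,0,0,0.75,0,0,0]'
```

```text
time: 8.3
tool_pos: [0.545, -0.2013, 0.0797]
eef_rot: [[0.506, -0.863, 0.0], [-0.863, -0.506, 0.0], [-0.0, -0.0, -1.0]]
ft_force: [-2.4, 0.5, 8.0]
grip_width: 0.0299
```

```bash
python3 -m inch '[2.5,0,0,0.05,0,0,-4, 2.5,0,0,0.05,0,0,-9, 2.5,0,0,0.05,0,0,-14, 2.5,0,0,0.05,0,0,-19, 2.5,0,0,0.05,0,0,-24, 2.5,0,0,0.05,0,0,-29, 2.5,0,0,0.05,0,0,-34, 2.5,0,0,0.05,0,0,-39, 2.5,0,0,0.05,0,0,-43, 2.5,0,0,0.05,0,0,-45, 2.5,0,0,0.05,0,0,-45]'; python3 -c "
from h import *
s=robot.state();print(s['joints'],s['torque'],s['ft_force'])"
```

```text
time: 9.4
tool_pos: [0.5459, -0.2017, 0.0799]
eef_rot: [[0.968, -0.252, 0.002], [-0.252, -0.968, 0.0], [0.002, -0.001, -1.0]]
ft_force: [0.0, -0.8, 7.0]
grip_width: 0.0295
[-15.86570816  45.62795932  45.39156965 106.56829991 -44.14597721
  47.03711265 -51.70081563] [0.21396417 0.1870604  0.03272951] [ 0.04029457 -0.82330675  7.0110512 ]
```

```bash
python3 -m inch '[2.5,0,0,0.04,0,0,-3, 2.5,0,0,0.04,0,0,-6, 2.5,0,0,0.04,0,0,-9, 2.5,0,0,0.04,0,0,-10.5, 2.5,0,0,0.04,0,0,-11, 2.5,0,0,0.04,0,0,-11]'; python3 -c "
from h import *
s=robot.state();R=np.array(s['eef_rot']);print(np.degrees(np.arctan2(R[1,0],R[0,0]))+59.6,s['torque'],s['ft_force'])"
python3 -m inch '[2.5,0,0,0.03,0,0,-1.5, 2.5,0,0,0.03,0,0,-3, 2.5,0,0,0.03,0,0,-4, 2.5,0,0,0.03,0,0,-4]'; python3 -c "
from h import *
s=robot.state();R=np.array(s['eef_rot']);print(np.degrees(np.arctan2(R[1,0],R[0,0]))+59.6,s['torque'],s['ft_force'])"
```

```text
time: 10.0
tool_pos: [0.5462, -0.2018, 0.0799]
eef_rot: [[0.998, -0.063, 0.003], [-0.063, -0.998, 0.001], [0.003, -0.001, -1.0]]
ft_force: [-1.5, 1.5, 6.3]
grip_width: 0.0299
56.01236247880653 [ 0.31469248  0.48508275 -0.06783127] [-1.48508707  1.53676285  6.30523706]
time: 10.4
tool_pos: [0.5463, -0.2018, 0.08]
eef_rot: [[1.0, 0.007, 0.004], [0.007, -1.0, 0.001], [0.004, -0.001, -1.0]]
ft_force: [-1.7, 0.9, 6.4]
grip_width: 0.0301
60.02131994067975 [ 0.30363828  0.58306196 -0.02356435] [-1.72747454  0.85474133  6.40746901]
```

```bash
cat > tq.py <<'E'
from h import *
import sys
z=0
s=robot.state();R=np.array(s['eef_rot']);z=s['torque'][2]
print(round(np.degrees(np.arctan2(R[1,0],R[0,0]))+59.6,2),np.round(s['torque'],2),np.round(s['ft_force'],1)); sys.exit(abs(z)>0.35)
E
python3 -m inch '[2.5,0,0,0.03,0,0,-1, 2.5,0,0,0.03,0,0,-2, 2.5,0,0,0.03,0,0,-3, 2.5,0,0,0.03,0,0,-3]' >/dev/null; python3 tq.py &&
python3 -m inch '[2.5,0,0,0.03,0,0,-1, 2.5,0,0,0.03,0,0,-2, 2.5,0,0,0.03,0,0,-3, 2.5,0,0,0.03,0,0,-3]' >/dev/null; python3 tq.py &&
python3 -m inch '[2.5,0,0,0.03,0,0,-1, 2.5,0,0,0.03,0,0,-2, 2.5,0,0,0.03,0,0,-3, 2.5,0,0,0.03,0,0,-3]' >/dev/null; python3 tq.py &&
python3 -m inch '[2.5,0,0,0.03,0,0,-1, 2.5,0,0,0.03,0,0,-2, 2.5,0,0,0.03,0,0,-3, 2.5,0,0,0.03,0,0,-3]'; python3 tq.py
```

```text
63.03 [ 0.25  0.64 -0.07] [-0.9  0.4  7.7]
63.03 [ 0.25  0.64 -0.07] [-0.9  0.4  7.7]
63.03 [ 0.25  0.64 -0.07] [-0.9  0.4  7.7]
63.03 [ 0.25  0.64 -0.07] [-0.9  0.4  7.7]False
False
False
False
```

```bash
sed -i 's/sys.exit(abs(z)>0.35)/sys.exit(int(abs(z)>0.35))/' tq.py
python3 -m inch '[2.5,0,0,0.03,0,0,-1, 2.5,0,0,0.03,0,0,-2, 2.5,0,0,0.03,0,0,-3, 2.5,0,0,0.03,0,0,-3]' >/dev/null; python3 tq.py &&
python3 -m inch '[2.5,0,0,0.03,0,0,-1, 2.5,0,0,0.03,0,0,-2, 2.5,0,0,0.03,0,0,-3, 2.5,0,0,0.03,0,0,-3]' >/dev/null && python3 tq.py &&
python3 -m inch '[2.5,0,0,0.03,0,0,-1, 2.5,0,0,0.03,0,0,-2, 2.5,0,0,0.03,0,0,-3, 2.5,0,0,0.03,0,0,-3]' >/dev/null && python3 tq.py &&
python3 -m inch '[2.5,0,0,0.03,0,0,-1, 2.5,0,0,0.03,0,0,-2, 2.5,0,0,0.03,0,0,-3, 2.5,0,0,0.03,0,0,-3]' && python3 tq.py
```

```text
66.04 [0.27 0.63 0.04] [-1.3  1.7  6.4]
69.04 [ 0.3   0.69 -0.04] [-1.7  1.   6.6]
71.89 [ 0.4   0.71 -0.93] [-1.9  1.1  6.4]
```

```bash
python3 -m inch '[2.5,0,0,0.03,0,0,-0.5, 2.5,0,0,0.03,0,0,-0.8, 2.5,0,0,0.03,0,0,-0.8]'; python3 tq.py
```

```text
time: 12.3
tool_pos: [0.5463, -0.2018, 0.08]
eef_rot: [[0.975, 0.223, 0.006], [0.223, -0.975, 0.005], [0.007, -0.004, -1.0]]
ft_force: [-1.6, 0.8, 6.9]
grip_width: 0.03
72.47 [ 0.4   0.63 -1.16] [-1.6  0.8  6.9]
```

Stop felt at about 72° (moment rising to -0.93, then -1.16 N m). Relieve it and begin lifting.

```bash
python3 -m inch '[2.5,0,0,0,0,0,0.5, 2.5,0,0,-0.3,0,0,0.6, 2.5,0,0,-0.6,0,0,0.6, 2.5,0,0,-0.9,0,0,0.6, 2.5,0,0,-1.2,0,0,0.6, 2.5,0,0,-1.2,0,0,0.6]'; python3 tq.py
```

```text
time: 12.9
tool_pos: [0.5458, -0.2018, 0.0918]
eef_rot: [[0.977, 0.213, 0.005], [0.213, -0.977, 0.005], [0.006, -0.004, -1.0]]
ft_force: [0.9, -1.7, -13.0]
grip_width: 0.0298
71.88 [-0.5  -0.02 -0.72] [  0.9  -1.7 -13. ]
```

```bash
python3 -m inch '[2.5,0,0,0,0,0,0.5, 2.5,0,0,0,0,0,0.8, 2.5,0,0,0,0,0,0.8]'; python3 tq.py;  python3 -m inch '[2.5,0,0,-0.1,0,0,0, 2.5,0,0,-0.2,0,0,0, 2.5,0,0,-0.2,0,0,0]'; python3 tq.py
```

```text
time: 13.2
tool_pos: [0.5458, -0.2017, 0.0918]
eef_rot: [[0.98, 0.2, 0.004], [0.199, -0.98, 0.005], [0.005, -0.004, -1.0]]
ft_force: [1.1, -1.9, -12.7]
grip_width: 0.0297
71.11 [-0.54 -0.13 -0.35] [  1.1  -1.9 -12.7]
time: 13.5
tool_pos: [0.5457, -0.2017, 0.0941]
eef_rot: [[0.98, 0.2, 0.004], [0.2, -0.98, 0.005], [0.005, -0.004, -1.0]]
ft_force: [-0.0, -1.7, -9.6]
grip_width: 0.0295
71.12 [-0.45  0.14 -0.34] [-0.  -1.7 -9.6]
```

```bash
python3 -m inch '[2.5,0,0,-0.2,0,0,0.3, 2.5,0,0,-0.5,0,0,0.3, 2.5,0,0,-0.8,0,0,0.3, 2.5,0,0,-0.8,0,0,0.3]'; python3 tq.py
python3 - <<'E'
from h import *
c=viewer.capture("scene"); save(c,"s2.png",(210,110,370,230),5)
E
```

```text
time: 13.9
tool_pos: [0.5462, -0.2017, 0.1029]
eef_rot: [[0.981, 0.195, 0.005], [0.195, -0.981, 0.005], [0.006, -0.004, -1.0]]
ft_force: [-0.6, -0.5, -5.0]
grip_width: 0.0297
70.86 [-0.15  0.31 -0.05] [-0.6 -0.5 -5. ]
```

View pics/s2.png

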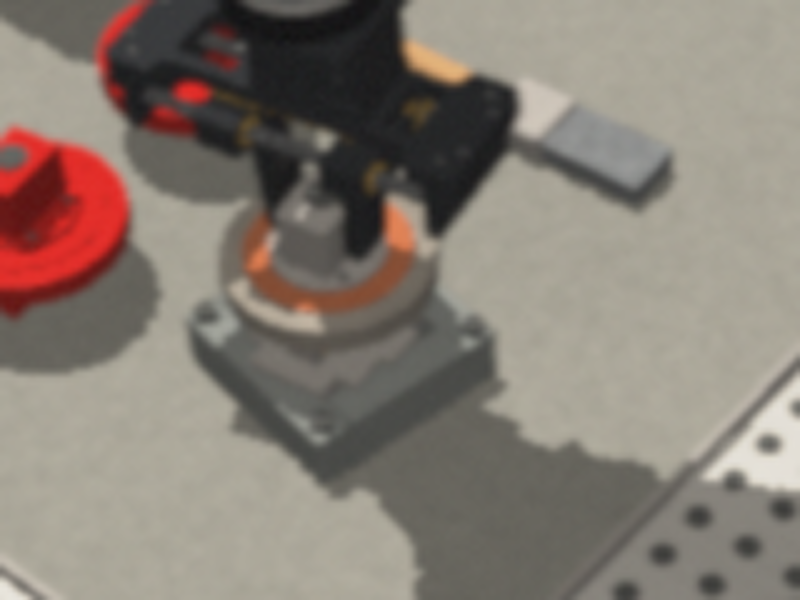

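The wheel is free: it stands clear of the plate in the crop at about (330,260), and the wrist carries only its weight (5 N). Lift on, and refine the socket.

```bash
python3 -m inch '[2.5,0,0,-1,0,0,0, 2.5,0,0,-2.5,0,0,0, 2.5,0,0,-4.5,0,0,0, 2.5,0,0,-6.5,0,0,0, 2.5,0,0,-8,0,0,0, 2.5,0,0,-9,0,0,0, 2.5,0,0,-9,0,0,0]'; python3 tq.py
python3 - <<'E'
from fit import *
np.set_printoptions(precision=4,suppress=True)
w=dict(np.load("w1.npz")); t=viewer.capture("top"); s=viewer.capture("scene")
D=[]
for n,c,f in [("w",w,True),("t",t,False),("s",s,False)]:
    p=pr(c,[[.586,.125,.04]],f)[0].astype(int); g=(np.array(c["pixels"]).max(2)<62).astype(np.uint8)
    g[:, :]=g; n_,L,st,ce=cv2.connectedComponentsWithStats(g,connectivity=4); k=np.bincount(L[p[1]-6:p[1]+6,p[0]-6:p[0]+6].ravel(),minlength=n_);k[0]=0;k=k.argmax()
    m=(L==k); m=cv2.morphologyEx(m.astype(np.uint8),cv2.MORPH_OPEN,np.ones((5,5)))>0
    sp=lambda v:np.r_[circ(v[0],v[1],.058,.044),circ(v[0],v[1],.003,.044)]
    print(n,p,st[k],fit(c,m,sp,[.586,.125],f)); D.append((c,m,f))
sp=lambda v:np.r_[circ(v[0],v[1],v[2],.044),circ(v[0],v[1],.003,.044)]
F=lambda v:-sum(iou(m,pr(c,sp(v),f)) for c,m,f in D)
r=minimize(F,[.586,.125,.055],method="Nelder-Mead",options=dict(initial_simplex=[[.586,.125,.055],[.594,.125,.055],[.586,.133,.055],[.586,.125,.065]],maxiter=80)); print(r.x,r.fun/3)
for (c,m,f),n in zip(D,"wts"):
    im=np.array(c["pixels"])[:,:,::-1].copy(); p=pr(c,[[r.x[0],r.x[1],.04]],f)[0].astype(int)
    for q in (circ(*r.x[:2],.058,.044),circ(*r.x[:2],.058,.035)): cv2.polylines(im,[np.round(pr(c,q,f)*16).astype(np.int32)],True,(0,255,0),1,cv2.LINE_AA,4)
    cv2.imwrite(f"pics/k{n}.png",cv2.resize(im[p[1]-50:p[1]+50,p[0]-50:p[0]+50],(260,260),interpolation=2))
cv2.imwrite("pics/k.png",np.hstack([cv2.imread(f"pics/k{n}.png") for n in "wts"]))
E
```

```text
time: 14.65
tool_pos: [0.5464, -0.2025, 0.1943]
eef_rot: [[0.981, 0.195, 0.008], [0.195, -0.981, 0.005], [0.009, -0.003, -1.0]]
ft_force: [0.2, 0.3, -6.0]
grip_width: 0.0298
70.86 [-0.02  0.13 -0.04] [ 0.2  0.3 -6. ]
w [290 258] [ 256  218   72   76 4180] (array([0.5875, 0.1242]), np.float64(0.9231567298381519))
t [270 184] [252 169  34  33 776] (array([0.5859, 0.1267]), np.float64(0.942852741836106))
s [372 250] [ 354  231   38   43 1340] (array([0.5836, 0.1217]), np.float64(0.889286606176642))
[0.586  0.1251 0.0544] -0.9220524396069805
```

View pics/k.png

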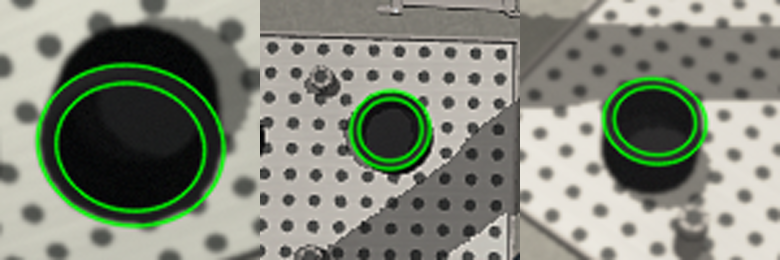

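The overlays sit on the rim in all three views, with fits agreeing within a few mm: socket at (0.586, 0.125), rim height about 0.055 measured against 0.058 in the text. Carry the wheel over.

```bash
python3 -m inch '[2.5,0.4,-1.4,0,0,0,0, 2.5,1.4,-4.4,0,-0.1,-0.1,0, 2.5,2.5,-7.7,0.1,-0.1,-0.2,0, 2.5,3.7,-11.3,0.1,-0.1,-0.3,0, 2.5,4.9,-14.9,0.1,-0.1,-0.4,0, 2.5,6.1,-18.5,0.1,-0.2,-0.5,0, 2.5,7.2,-22,0.2,-0.2,-0.5,0, 2.5,8.3,-25.3,0.2,-0.2,-0.5,0, 2.5,9.2,-28.2,0.2,-0.2,-0.5,0, 2.5,9.9,-30.2,0.2,-0.2,-0.5,0, 2.5,10.3,-31.4,0.2,-0.2,-0.5,0, 2.5,10.3,-31.4,0.2,-0.2,-0.5,0, 2.5,10.3,-31.4,0.2,-0.2,-0.5,0]'
python3 - <<'E'
from fit import *
np.set_printoptions(precision=4,suppress=True)
s=robot.state(); print(s["time"],s["tool_pos"],s["eef_rot"],s["joints"],s["ft_force"])
w=viewer.capture("wrist"); t=viewer.capture("top"); sc=viewer.capture("scene")
x,y,z=s["tool_pos"]; f=z-.065
for n,c,fi in [("w",w,True),("t",t,False),("s",sc,False)]:
    im=np.array(c["pixels"])[:,:,::-1].copy(); p=pr(c,[[x,y,.1]],fi)[0].astype(int)
    for q,col in [(circ(.586,.125,.058,.044),(0,255,0)),(circ(x,y,f+.054,.055),(255,0,255)),(circ(x,y,f+.038,.044),(255,255,0))]: cv2.polylines(im,[np.round(pr(c,q,fi)*16).astype(np.int32)],True,col,1,cv2.LINE_AA,4)
    r=70 if n!="w" else 130; p=np.clip(p,r,[640-r,400-r])
    cv2.imwrite(f"pics/j{n}.png",cv2.resize(im[p[1]-r:p[1]+r,p[0]-r:p[0]+r],(266,266) if 0 else (400,400),interpolation=2))
cv2.imwrite("pics/j.png",np.hstack([cv2.imread(f"pics/j{n}.png") for n in "ws"]))
E
```

```text
time: 16.05
tool_pos: [0.5846, 0.1252, 0.1921]
eef_rot: [[0.981, 0.195, -0.004], [0.195, -0.981, -0.001], [-0.004, -0.0, -1.0]]
ft_force: [0.4, -1.2, -5.0]
grip_width: 0.0297
16.05 [0.5846 0.1252 0.1921] [[ 0.9809  0.1946 -0.0039]
 [ 0.1946 -0.9809 -0.0005]
 [-0.0039 -0.0002 -1.    ]] [-48.9282  36.4218  47.0453 100.5171 -31.1249  57.2139 -68.6547] [ 0.4373 -1.164  -4.9697]
```

View pics/j.png

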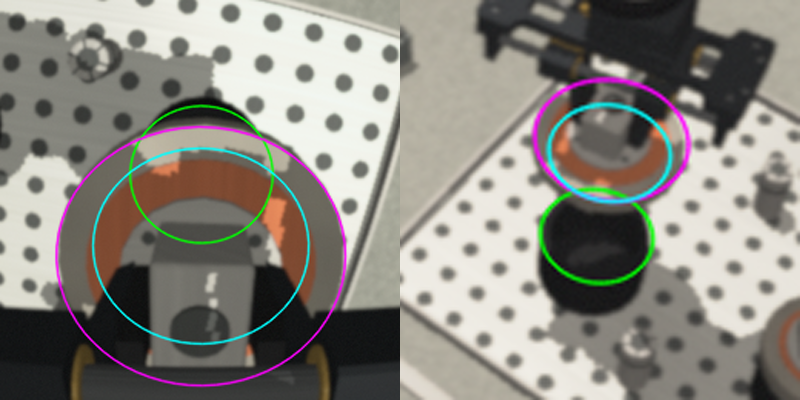

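Overlays agree: the socket rim circle (green) and the wheel's disc outline (magenta) fit in both views. Lower to just inside the mouth, with a 1.4 mm correction in x.

```bash
python3 -m inch '[2.5,0.1,0,1,0,0.2,0, 2.5,0.1,0,2.5,0,0.2,0, 2.5,0.1,0,4,0,0.2,0, 2.5,0.1,0,5.2,0,0.2,0, 2.5,0.1,0,6,0,0.2,0, 2.5,0.1,0,6.5,0,0.2,0, 2.5,0.1,0,7,0,0.2,0, 2.5,0.1,0,7.5,0,0.2,0, 2.5,0.1,0,8,0,0.2,0, 2.5,0.1,0,8,0,0.2,0]'; python3 tq.py
```

```text
time: 17.2
tool_pos: [0.5853, 0.1247, 0.1119]
eef_rot: [[0.981, 0.193, -0.001], [0.193, -0.981, 0.001], [-0.001, -0.001, -1.0]]
ft_force: [-0.2, 0.0, -6.0]
grip_width: 0.0296
70.72 [-0.01  0.13 -0.02] [-0.2  0.  -6. ]
```

The foot is inside without contact. Lower slowly to the rim.

```bash
python3 -m inch '[2.5,0.05,0,0.5,0,0,0, 2.5,0.05,0,1,0,0,0, 2.5,0.05,0,1.4,0,0,0, 2.5,0.05,0,1.6,0,0,0, 2.5,0.05,0,1.6,0,0,0]'; python3 tq.py;python3 -m inch '[2.5,0,0,0.1,0,0,0, 2.5,0,0,0.2,0,0,0, 2.5,0,0,0.25,0,0,0, 2.5,0,0,0.25,0,0,0]'; python3 tq.py
```

```text
time: 17.7
tool_pos: [0.5855, 0.1247, 0.0956]
eef_rot: [[0.981, 0.193, -0.001], [0.193, -0.981, 0.0], [-0.001, -0.001, -1.0]]
ft_force: [-0.1, 0.1, -5.1]
grip_width: 0.0294
70.72 [-0.01  0.19 -0.01] [-0.1  0.1 -5.1]
time: 18.1
tool_pos: [0.5856, 0.1247, 0.0932]
eef_rot: [[0.981, 0.193, -0.001], [0.193, -0.981, 0.0], [-0.001, -0.001, -1.0]]
ft_force: [-0.5, 0.5, -6.0]
grip_width: 0.0298
70.72 [ 0.01  0.17 -0.04] [-0.5  0.5 -6. ]
```

```bash
python3 -m inch '[2.5,0,0,0.07,0,0,0, 2.5,0,0,0.14,0,0,0, 2.5,0,0,0.14,0,0,0]'; python3 tq.py
```

```text
time: 18.4
tool_pos: [0.5857, 0.1245, 0.0928]
eef_rot: [[0.981, 0.192, -0.001], [0.192, -0.981, 0.001], [-0.001, -0.001, -1.0]]
ft_force: [-4.9, -1.6, 6.3]
grip_width: 0.0299
70.69 [0.17 1.09 0.1 ] [-4.9 -1.6  6.3]
```

Seated at the expected height: z 0.0928 with the load reversed. Hold, then release with the arm still.

```bash
python3 -m inch '[2.5,0,0,0,0,0,0, 2.5,0,0,0,0,0,0, 2.5,0,0,0,0,0,0, 2.5,0,0,0,0,0,0]' 20; python3 tq.py
python3 - <<'E'
from fit import *
s=robot.state(); w=viewer.capture("wrist"); c=viewer.capture("scene")
x,y,_=s["tool_pos"]; L=[]
for c,fi,r in [(w,True,130),(c,False,70)]:
    im=np.array(c["pixels"])[:,:,::-1].copy(); p=pr(c,[[x,y,.09]],fi)[0].astype(int)
    for q,col in [(circ(x,y,.082,.055),(255,0,255)),(circ(.586,.125,.003,.044),(0,255,0))]: cv2.polylines(im,[np.round(pr(c,q,fi)*16).astype(np.int32)],True,col,1,cv2.LINE_AA,4)
    p=np.clip(p,r,[640-r,400-r]); L.append(cv2.resize(im[p[1]-r:p[1]+r,p[0]-r:p[0]+r],(400,400),interpolation=2))
cv2.imwrite("pics/l.png",np.hstack(L))
E
```

```text
time: 18.8
tool_pos: [0.5858, 0.1246, 0.0928]
eef_rot: [[0.981, 0.193, -0.001], [0.193, -0.981, 0.001], [-0.001, -0.001, -1.0]]
ft_force: [-0.4, -0.7, -3.6]
grip_width: 0.0301
70.7 [-0.1   0.18 -0.01] [-0.4 -0.7 -3.6]
```

View pics/l.png

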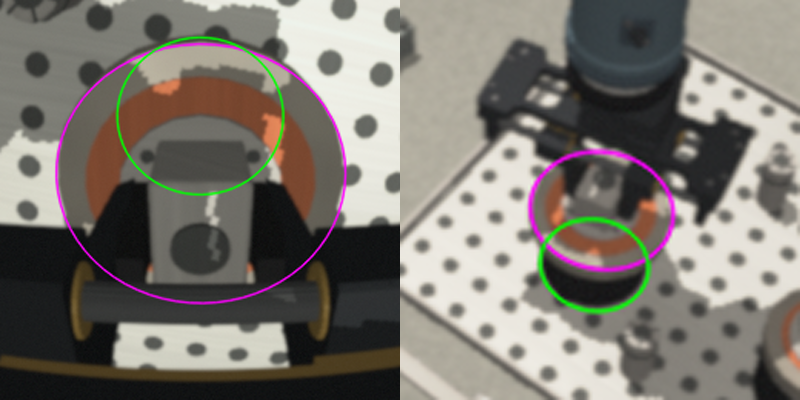

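The disc outline coincides with the predicted seated pose in both views, level on the cup. Release and retreat straight up.

```bash
python3 -m inch '[3.2,0,0,0,0,0,0, 4,0,0,0,0,0,0, 5.5,0,0,0,0,0,0, 7,0,0,0,0,0,0, 7,0,0,0,0,0,0, 7,0,0,-1,0,0,0, 7,0,0,-3,0,0,0, 7,0,0,-6,0,0,0, 7,0,0,-10,0,0,0, 7,0,0,-13,0,0,0, 7,0,0,-15,0,0,0, 7,0,0,-15,0,0,0]'
python3 - <<'E'
from fit import *
np.set_printoptions(precision=4,suppress=True)
t=viewer.capture("top"); c=viewer.capture("scene"); w=viewer.capture("wrist"); L=[]
for c_,fi,r in [(w,True,120),(c,False,60)]:
    im=np.array(c_["pixels"])[:,:,::-1].copy(); p=pr(c_,[[.586,.125,.09]],fi)[0].astype(int)
    cv2.polylines(im,[np.round(pr(c_,circ(.586,.125,.082,.055),fi)*16).astype(np.int32)],True,(255,0,255),1,cv2.LINE_AA,4)
    p=np.clip(p,r,[640-r,400-r]); L.append(cv2.resize(im[p[1]-r:p[1]+r,p[0]-r:p[0]+r],(400,400),interpolation=2))
cv2.imwrite("pics/m.png",np.hstack(L))
for l in ["spare","collet0","brush","spanner"]:
    for q in search_frame(c,l)[:2]: print(l,np.array(q["xyz"]))
print(robot.state()["ft_force"])
E
```

```text
time: 20.1
tool_pos: [0.5878, 0.1243, 0.2463]
eef_rot: [[0.981, 0.192, 0.005], [0.192, -0.981, 0.003], [0.005, -0.002, -1.0]]
ft_force: [0.5, -0.5, -0.5]
grip_width: 0.07
spare [0.5944 0.326  0.0825]
collet0 [0.6543 0.2095 0.0477]
collet0 [0.4493 0.2077 0.0516]
brush [ 0.3557 -0.2292  0.0138]
spanner [0.7486 0.0741 0.0075]
[-0.5493 -0.1603 -0.5071]
```

View pics/m.png

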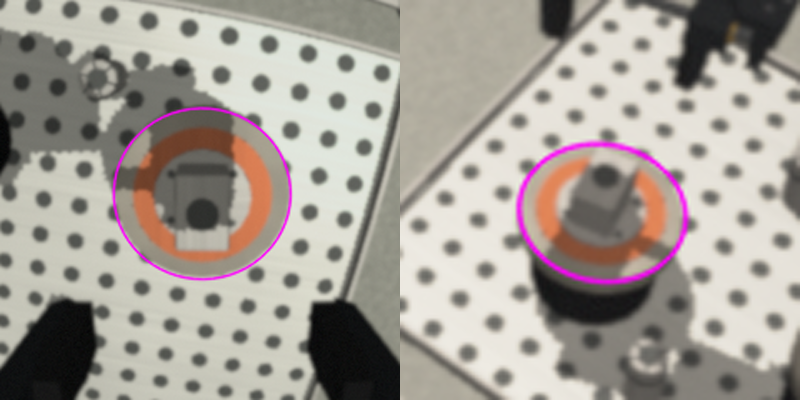

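The wheel sits level and centred on the cup, since the predicted outline matches in both views. The gripper is clear and the bystanders are where they were.

```bash
python3 -c "
from cell import robot
print(robot.sign_off())"
```

```text
the job is handed in; nothing more can be done
None
```

The wheel is out of the fixture and sits upright in the empty storage socket, released. I handed the job in with the clock at about 20 s of the 56 s allowed; no verdict is reported.

- **Removal:** I pressed the wheel down about 7 mm and turned it counter-clockwise. The stop came at about 72° (1.25 rad), where the moment rose to about 1.2 N m. I backed off and lifted. The pull reached about 13 N for a moment while the foot rubbed in the slot, then dropped to the wheel's weight.
- **Placing:** It went into the socket at (0.586, 0.125). The flange touched the rim at the expected height. I held it there 0.4 s before opening the fingers.
- **Last checks:** The predicted disc outline matches the wheel in the wrist and scene views, so it looks centred and level. The wrist force is about zero. The spare, both collets and the spanner were found within about 4 mm of their first positions, and the brush within about 10 mm (networks good to about 4 mm). The arm did not go near the brush.
- **Disagreements:** My measured rim height was about 0.055 m against the stated 0.058 m. The three views of the socket differed by up to 5 mm, but contact came at the height predicted from the stated 0.058 m. After the hold, the fingers were still carrying part of the weight (about 3.6 N) just before release.

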